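Right the biscuit-cutter tin that stands on its lid

TASK

The flat metal tin on the wooden riser was put back upside down, standing on its loose lift-off lid, with a biscuit cutter inside. Turn it right way up and leave it standing flat in its place on the riser, lid on top, far side close to the back lip. Hold the lid shut all the way so that it never comes off and the cutter stays inside, set the tin down gently, and do not knock over or shift the salt shaker and garlic beside it.

Things in the scene. Friction and masses are not known exactly. Their poses are not given: they have to be found in the camera images.
- riser: Fixed low shelf of light wood, 360 mm wide (y), 108 mm deep (x), board top 60 mm above the worktop, board 14 mm thick. Its x axis points from its open front (robot side) to its back lip; yaw varies. Origin on the worktop under the home place of the tin's centre. End legs at y = +-166 mm; underneath it is open at the front (cross bar only at x over 66 mm).
- riser_lip (a point): Middle of the foot of the riser's back lip, an upright fence: 66.5 mm along x from the riser's origin, at board-top height; the lip rises 22 mm above the board. The tin is home when its lid's or base's far side is close to this face.
- riser_front (a point): Middle of the board's top front edge, 22 mm in front (-x) of the riser's origin. The tin is deeper than the board: pushed against the lip upside down, its near edge overhangs this edge by 44 mm, so a finger fits beneath it and can tip it up about its far lower edge against the lip.
- tin: Lower part of a flat metal tin, 124 (x) x 104 (y) mm outside, about 0.2 kg, walls and base 3 mm. Origin at the centre of the closed tin, which is 42 mm high. Its z axis points from lid to base: up while upside down, down once righted. It starts at about the riser's yaw (within 0.06), 3 to 13 mm short of the lip, up to 35 mm to either side of the riser's middle.
- tin_base (a point): Centre of the outer face of the tin's base, 21 mm from the tin's origin along its +z. Base and lid faces are flat; with the tool tilted about 45 degrees they can be pinched (42 mm) near the raised edge, and the tin lifted and rolled half a turn about the tool's axis.
- lid: Loose lift-off lid of the tin, same metal, 133 x 113 mm outside, plate 3 mm with a skirt that reaches 11 mm over the tin's walls with 1.5 mm play, 0.08 kg. Nothing but gravity or a pinch keeps it on. Its origin and axes coincide with the tin's when shut.
- cutter: Round steel biscuit cutter, a ring 52 mm across and 22 mm high, about 40 g, loose and out of sight inside the tin. Origin at the centre of its lower rim.
- salt_shaker: Salt shaker, 44 mm across and 90 mm high, standing loose on the riser at its left (+y) end; origin at the centre of its foot.
- garlic: Garlic bulb, 60 mm across and 58 mm high, lying loose on the riser at its right (-y) end; origin at the centre of its underside.
There are look-alikes about, which are no part of the job. There is more than one size of the tin; the job needs the larger. Of the things that look like the lid, the smaller one is meant.

How it is judged:
By the outcome, as a careful person would: the job done as asked, in the order asked, and still so for the second after the job is handed in, with the robot touching nothing.
It also fails if it takes over 72 s, if anything falls off the work surface, if the arm or the gripper's body presses on something with over 40 N, if the wrist force passes 120 N, or if a joint passes its speed limit or range.

ROBOT

A 6-joint arm with a two-finger parallel gripper is mounted at the origin on a cart in front of the work surface, level with it; the furniture and walls round the work are solid. World frame = base frame: x ahead of the robot, y to its left, z up, the work surface at z = 0. Lengths are in m, angles in degrees, forces in N, time in s.
With the tool pointing down it reaches from about 0.225 to 0.725 m from the base axis. Payload 3.1 kg.
Tool frame: the origin (TCP) lies on the centre line of the jaws, within the pads' length; the fingertips stand 14 mm ahead of it and the grasp point (between the pads) lies 5 mm behind it (robot.tips_ahead is the distance from the TCP to the fingertips, in m); z points along the fingers, y is the line along which they close (so a half turn about z gives the same grasp; the last joint's range is limited). The gripper opens to 85 mm and grips with 20 to 120 N. Pads are 22 mm wide; open, the fingers measure 114 mm over their backs; the gripper's body (76 mm by 85 mm) begins 54 mm behind the grasp point. The pads swing forward as they close: fully open they stand 13 mm farther back than shut.
Start: joints at [-71.952, 2.75, 5.684, 92.934, 0, 82.678], TCP at [0.225, -0.474, 0.245] pointing down, gripper open.
Joint ranges: [-166.93, 166.93], [-56.73, 111.36], [-69.38, 81.34], [-121.58, 131.49], [-85.45, 84.26], [-180, 180]. Speed limits (degrees/s): [159.86, 159.86, 180, 180, 180, 180].

INTERFACE

Orientations are given as a 3x3 rotation matrix whose columns are the frame's x, y, z axes.
In Python, from station import get_obs, get_image, camera_info, ticket, robot gives the robot as it stands. The module is installed in compiled form; this text tells all that it offers.
- The arm moves only by the tool step_arm, never from a script. Its argument "commands" is a list of rows, each a list of 2 entries, a list of its own where there are three numbers: the shift along the tool's x, y, z as a fraction of full scale, then the turn, a rotation vector about the tool's x, y, z as a fraction of full scale. A call has 1 to 5 rows; each row shifts and turns the commanded pose from where the row before left it, along the tool's axes as they then stand; what a row does not reach is not made up. Full scale, the value 1, is 10 cm for a shift and 60 degrees for a turn. A row lasts 1/12 s, in which the tool goes at most 41.7 mm and 7.16 degrees, less where a joint would pass 70% of its speed; a pose out of reach is approached as far as the arm can. A call with a number of a shift or a turn outside -1 to 1 is refused whole. A call with a gripper value outside its range is refused whole. "fingers" is the closure, from 0 (fully open) to 1 (shut), set as the call begins (left out, the last holds). The fingers move at their own pace and stop on an object; "grip_force" is the grip in N (left out, the last holds). Time passes only in rows, so rows that do not move let the fingers close. It gives the time, the measured TCP pose, the force, the opening and the grip force at its end, in the units of the state.
- get_obs(): the state, without advancing time (a new reading comes with each control period).
- get_image(name): name is "scene" or "top"; returns the picture (400x640x3 uint8, blue, green, red); there is no depth.
- camera_info(name): a dict with "vfov" (degrees; the focal length in pixels is half the picture's height over the tangent of half this angle, whatever the lens; pixels are square), "cx", "cy" (the principal point, pixels), "world_to_cam" (4x4, takes a point from world to camera coordinates). Camera axes: x right, y down, z forward; pixel columns grow to the right and rows downward; lengths in m; the calibration is good to about 2 mm. A picture is of the moment at which its call begins. camera_info takes no time and is no camera call.
- ticket.job_done(): hands the job in; it is judged then, once.
The state is a dict: "t": time; "joints": joint angles; "joint_vel": joint speeds; "joint_torque": joint torques, N m; "tcp_pos": TCP position; "ee_rot": TCP orientation; "force": force on the tool from outside, world axes, zero at the start; "wrist_torque": the same for the moment, N m; "grip_width": finger opening in m; "grip_force": force on a finger pad.
Only numpy, scipy, OpenCV 4.12 (cv2) and the standard library are available. Lean on these libraries where they do the work, as an engineer would, in place of code of your own. Each camera call takes 0.05 s, during which the arm holds its last target. There are 200 camera calls.

## Working session

There is one attempt and no reset: what is moved stays moved. The work goes in short steps, Python scripts to look and compute and a tool call to move; the robot and the scene stay as the last step left them, time stands still between calls to the robot, and variables do not carry over. Pictures are saved under pics/ and viewed, at most 10 in all, crops included, and the job is handed in when it is done.

Besides the shell and the picture viewer there is one more tool, called after "Request:" in YAML: its name, and indented under it one key for each argument. step_arm: Moves the arm, as the interface text tells. Shift numbers are shares of 10 cm and turn numbers shares of 60 degrees, none past 1 either way. Its arguments: {"type":"object","properties":{"commands":{"type":"array","items":{"type":"array"}},"fingers":{"type":"number"},"grip_force":{"type":"number"}},"required":["commands"]}

```bash
mkdir -p pics; python3 - <<'E'
from station import *
import cv2,json
for n in("scene","top"):
    cv2.imwrite(f"pics/{n}0.png",get_image(n)); c=camera_info(n); print(n,c)
o=get_obs(); print(o); print([a for a in dir(robot) if a[0]!='_'])
E
```

```text
scene {'vfov': 48.42780609845656, 'cx': 311.85989901162355, 'cy': 208.37632059495414, 'world_to_cam': array([[-0.69483499, -0.71889673,  0.01979475,  0.48745856],
       [-0.45881305,  0.42192508, -0.78196535,  0.29214455],
       [ 0.55380043, -0.55241898, -0.62300751,  0.67198718],
       [ 0.        ,  0.        ,  0.        ,  1.        ]])}
top {'vfov': 46.62288684767728, 'cx': 314.84811156046436, 'cy': 203.92016058279347, 'world_to_cam': array([[-0.03038532, -0.99952503,  0.00514177,  0.10100638],
       [-0.99633675,  0.0298762 , -0.080128  ,  0.58763834],
       [ 0.07993632, -0.00755765, -0.99677132,  0.93018996],
       [ 0.        ,  0.        ,  0.        ,  1.        ]])}
{'t': 0.1, 'joints': array([-7.19503198e+01,  2.78876210e+00,  5.59893783e+00,  9.29331852e+01,
       -5.34481549e-04,  8.26778527e+01]), 'joint_vel': array([ 0.1263216 , -0.01164281,  0.18936276,  0.04480821,  0.06632729,
       -0.08129636]), 'joint_torque': array([ 2.47773642e-03, -3.39852118e+01,  3.20934856e+01,  1.57861761e-02,
       -1.01701039e-04, -5.54406270e-06]), 'tcp_pos': array([ 0.2247803 , -0.47385924,  0.2442187 ]), 'ee_rot': array([[ 9.03546178e-01,  4.28490199e-01, -6.74073834e-04],
       [ 4.28490648e-01, -9.03543917e-01,  2.03837430e-03],
       [ 2.64368095e-04, -2.13059964e-03, -9.99997695e-01]]), 'force': array([-0.50346025, -0.97658759,  0.54576554]), 'wrist_torque': array([-0.00793504,  0.00642929, -0.03491483]), 'grip_force': 0.0, 'grip_width': 0.08544890667408851}
['PlanningError', 'tips_ahead']
```

View pics/scene0.png

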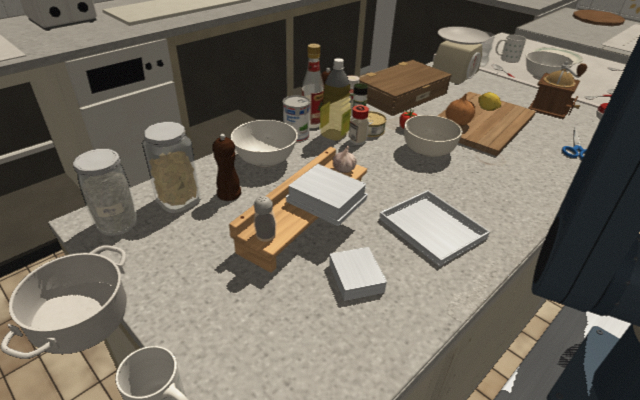

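View pics/top0.png

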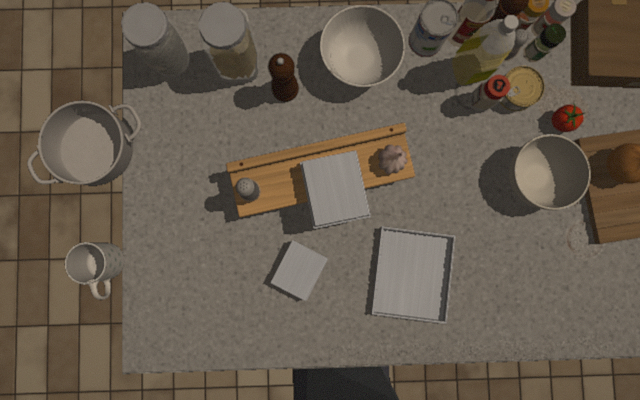

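```bash
cat > h.py <<'E'
import numpy as np,cv2
from station import *
def ray(n,px):
    c=camera_info(n);f=200/np.tan(np.radians(c["vfov"]/2));M=c["world_to_cam"]
    d=M[:3,:3].T@np.array([(px[0]-c["cx"])/f,(px[1]-c["cy"])/f,1]);o=-M[:3,:3].T@M[:3,3];return o,d
def onz(n,px,z):
    o,d=ray(n,px);return o+d*(z-o[2])/d[2]
def proj(n,p):
    c=camera_info(n);f=200/np.tan(np.radians(c["vfov"]/2));M=c["world_to_cam"]
    q=M[:3,:3]@p+M[:3,3];return np.array([c["cx"]+f*q[0]/q[2],c["cy"]+f*q[1]/q[2]])
E
python3 - <<'E'
from h import *
im=cv2.imread("pics/top0.png");hsv=cv2.cvtColor(im,cv2.COLOR_BGR2HSV)
m=cv2.inRange(hsv,(8,100,60),(25,255,255));m[:110]=0;m[230:]=0;m[:,:215]=0;m[:,430:]=0
m=cv2.morphologyEx(m,cv2.MORPH_OPEN,np.ones((3,3)))
p=cv2.findNonZero(m);r=cv2.minAreaRect(p);b=cv2.boxPoints(r);print("wood",r,b)
for q in b: print(onz("top",q,.082)[:2],onz("top",q,.06)[:2])
g=cv2.cvtColor(im,cv2.COLOR_BGR2GRAY)
a=cv2.inRange(hsv,(0,0,125),(180,60,255));a[:145]=0;a[235:]=0;a[:,:295]=0;a[:,378:]=0
a=cv2.morphologyEx(a,cv2.MORPH_OPEN,np.ones((5,5)))
cs,_=cv2.findContours(a,cv2.RETR_EXTERNAL,2);c=max(cs,key=cv2.contourArea);r=cv2.minAreaRect(c);b=cv2.boxPoints(r);print("tin",r,b)
w=[onz("top",q,.102) for q in b];print(np.array(w)[:,:2],np.mean(w,0))
for i in range(4):print(np.linalg.norm(w[i]-w[i-1]))
im2=im.copy();cv2.drawContours(im2,[c],-1,(0,0,255),1)
s=cv2.resize(im[115:335,220:460],None,fx=3,fy=2.7,interpolation=2)
s=cv2.resize(im2[115:335,220:460],(654,600),interpolation=2);cv2.imwrite("pics/crop1.png",s)
E
```

```text
wood ((320.88763427734375, 169.67979431152344), (56.13991928100586, 183.560302734375), 77.00537872314453) [[225.14606  162.96632 ]
 [404.0056   121.691025]
 [416.6292   176.39326 ]
 [237.76965  217.66856 ]]
[0.6705707  0.25513742] [0.67442848 0.25920078]
[ 0.74187792 -0.09567151] [ 0.74749487 -0.10026278]
[ 0.63331921 -0.11522037] [ 0.63625797 -0.12029392]
[0.56366409 0.23250272] [0.56488442 0.23600767]
tin ((335.9974060058594, 187.20986938476562), (65.2830581665039, 56.08698272705078), 78.17850494384766) [[301.86166 161.00574]
 [356.75906 149.51556]
 [370.13315 213.414  ]
 [315.23575 224.90417]]
[[ 0.66653044  0.10597843]
 [ 0.68554298  0.0009394 ]
 [ 0.56306995 -0.01965386]
 [ 0.54458155  0.08429582]] [0.61493123 0.04288995 0.102     ]
0.12386148952186704
0.10674584231756244
0.12419229287194246
0.10558104211208275
```

View pics/crop1.png

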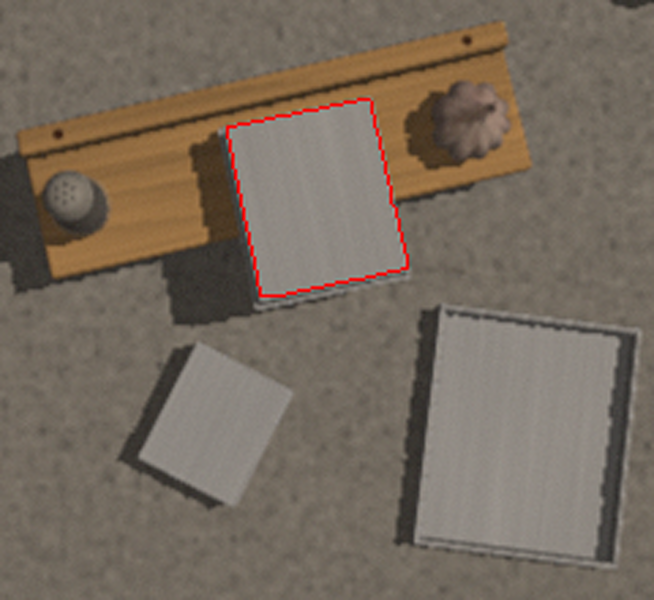

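The crop confirms it. The large tin is on the riser, centred at top-image (336,187), and its lid lies under it. The look-alikes are the small tin at (299,270) and the oversized lid/tray at (413,275). The tin on the riser is the larger tin and its lid is the smaller lid, so it fits the description. I'll work out the approach next.

```bash
cat >> h.py <<'E'
from scipy.spatial.transform import Rotation as Ro
PSI=np.radians(11.3);O=np.array([.6222,.0622,0]);RX=np.array([np.cos(PSI),np.sin(PSI),0]);RY=np.array([-np.sin(PSI),np.cos(PSI),0])
def W(X,Y,Z): return O+RX*X/1e3+RY*Y/1e3+np.array([0,0,Z/1e3])
def inv(p): d=np.array(p)-O; return np.round([d@RX*1e3,d@RY*1e3,p[2]*1e3],1)
def RT(al,flip=False):
    a=np.radians(al);z=RX*np.cos(a)-np.array([0,0,np.sin(a)]);v=RX*np.sin(a)+np.array([0,0,np.cos(a)]);x=RY
    return np.array([-x,-v,z] if flip else [x,v,z]).T
def plan(P,R,n):
    o=get_obs();p=o["tcp_pos"];R0=o["ee_rot"];rv=Ro.from_matrix(R0.T@R).as_rotvec();st=(P-p)/n
    print("turn",np.round(np.degrees(rv)/60/n,4),"n",n)
    for i in range(n):
        Ri=R0@Ro.from_rotvec(rv*i/n).as_matrix();print(np.round(Ri.T@st/.1,3).tolist())
def st():
    o=get_obs();a=np.degrees(np.arcsin(-o["ee_rot"][2,2]));print("t",round(o["t"],2),"riser",inv(o["tcp_pos"]),"pitch",a.round(2),"J",o["joints"].round(1),"F",o["force"].round(1),"w",round(o["grip_width"]*1e3,1),"gf",o["grip_force"])
E
python3 -c "
from h import *
print(W(-180,-17.5,160));plan(W(-180,-17.5,160),RT(30),20)"
```

```text
[0.44911842 0.00976894 0.16      ]
turn [-0.0423  0.0329 -0.0571] n 20
[0.205, -0.17, 0.043]
[0.213, -0.16, 0.042]
[0.221, -0.149, 0.043]
[0.228, -0.137, 0.044]
[0.234, -0.125, 0.047]
[0.24, -0.113, 0.05]
[0.245, -0.101, 0.053]
[0.248, -0.089, 0.057]
[0.251, -0.076, 0.062]
[0.253, -0.064, 0.068]
[0.254, -0.052, 0.074]
[0.254, -0.04, 0.081]
[0.253, -0.029, 0.088]
[0.252, -0.018, 0.096]
[0.249, -0.007, 0.104]
[0.245, 0.003, 0.112]
[0.241, 0.012, 0.121]
[0.236, 0.021, 0.13]
[0.23, 0.029, 0.139]
[0.223, 0.036, 0.148]
```

Request:
step_arm:
  commands:
    - [[0.205, -0.17, 0.043], [-0.0423, 0.0329, -0.0571]]
    - [[0.213, -0.16, 0.042], [-0.0423, 0.0329, -0.0571]]
    - [[0.221, -0.149, 0.043], [-0.0423, 0.0329, -0.0571]]
    - [[0.228, -0.137, 0.044], [-0.0423, 0.0329, -0.0571]]
    - [[0.234, -0.125, 0.047], [-0.0423, 0.0329, -0.0571]]
  fingers: 0

```text
t: 0.52
tcp_pos: [0.2813, -0.3521, 0.2233]
ee_rot: [[0.716, 0.647, 0.264], [0.685, -0.723, -0.085], [0.136, 0.242, -0.961]]
force: [0.6, 0.7, 0.4]
grip_width: 0.0852
grip_force: 0.0
```

Request:
step_arm:
  commands:
    - [[0.24, -0.113, 0.05], [-0.0423, 0.0329, -0.0571]]
    - [[0.245, -0.101, 0.053], [-0.0423, 0.0329, -0.0571]]
    - [[0.248, -0.089, 0.057], [-0.0423, 0.0329, -0.0571]]
    - [[0.251, -0.076, 0.062], [-0.0423, 0.0329, -0.0571]]
    - [[0.253, -0.064, 0.068], [-0.0423, 0.0329, -0.0571]]

```text
t: 0.93
tcp_pos: [0.3373, -0.2313, 0.2021]
ee_rot: [[0.438, 0.733, 0.52], [0.88, -0.467, -0.083], [0.182, 0.494, -0.85]]
force: [0.3, 1.0, -0.4]
grip_width: 0.0854
grip_force: 0.0
```

Request:
step_arm:
  commands:
    - [[0.254, -0.052, 0.074], [-0.0423, 0.0329, -0.0571]]
    - [[0.254, -0.04, 0.081], [-0.0423, 0.0329, -0.0571]]
    - [[0.253, -0.029, 0.088], [-0.0423, 0.0329, -0.0571]]
    - [[0.252, -0.018, 0.096], [-0.0423, 0.0329, -0.0571]]
    - [[0.249, -0.007, 0.104], [-0.0423, 0.0329, -0.0571]]

```text
t: 1.35
tcp_pos: [0.4102, -0.1336, 0.1836]
ee_rot: [[0.1, 0.696, 0.711], [0.983, -0.178, 0.036], [0.152, 0.696, -0.702]]
force: [-0.0, -0.8, 0.7]
grip_width: 0.0854
grip_force: 0.0
```

Request:
step_arm:
  commands:
    - [[0.245, 0.003, 0.112], [-0.0423, 0.0329, -0.0571]]
    - [[0.241, 0.012, 0.121], [-0.0423, 0.0329, -0.0571]]
    - [[0.236, 0.021, 0.13], [-0.0423, 0.0329, -0.0571]]
    - [[0.23, 0.029, 0.139], [-0.0423, 0.0329, -0.0571]]
    - [[0.223, 0.036, 0.148], [-0.0423, 0.0329, -0.0571]]

```text
t: 1.77
tcp_pos: [0.49, -0.0382, 0.1667]
ee_rot: [[-0.243, 0.522, 0.817], [0.969, 0.093, 0.228], [0.043, 0.848, -0.529]]
force: [0.6, -0.4, 0.4]
grip_width: 0.0853
grip_force: 0.0
```

```bash
python3 -c "
from h import *
st();plan(W(-37.5-90,-17.5,79.1),RT(30),4)"
```

```text
t 1.77 riser [-149.3  -72.6  166.7] pitch 31.93 J [-38.3 -56.7 -62.5  40.7  43.3  57. ] F [ 0.6 -0.4  0.4] w 85.3 gf 0.0
turn [-0.0084 -0.0152 -0.0029] n 4
[0.125, -0.158, 0.171]
[0.129, -0.159, 0.167]
[0.132, -0.16, 0.164]
[0.135, -0.161, 0.16]
```

```bash
cat >> h.py <<'E'
import json
def log():
    o=get_obs();open("log.txt","a").write(json.dumps([o["joints"].tolist(),o["tcp_pos"].tolist(),o["ee_rot"].tolist()])+"\n")
E
python3 -c "
from h import *
log();plan(W(-60,-17.5,200),RT(30),5)"
```

```text
turn [-0.0067 -0.0121 -0.0023] n 5
[0.104, 0.15, 0.123]
[0.105, 0.149, 0.123]
[0.107, 0.149, 0.122]
[0.108, 0.148, 0.122]
[0.109, 0.148, 0.122]
```

Request:
step_arm:
  commands:
    - [[0.105, 0.15, 0.123], [-0.007, -0.012, -0.002]]
    - [[0.105, 0.15, 0.123], [-0.007, -0.012, -0.002]]
    - [[0.107, 0.149, 0.122], [-0.007, -0.012, -0.002]]
    - [[0.108, 0.148, 0.122], [-0.007, -0.012, -0.002]]
    - [[0.109, 0.148, 0.122], [-0.007, -0.012, -0.002]]

```text
t: 2.18
tcp_pos: [0.5668, 0.0333, 0.2001]
ee_rot: [[-0.193, 0.491, 0.849], [0.981, 0.094, 0.168], [0.003, 0.866, -0.5]]
force: [-0.1, -0.7, -0.1]
grip_width: 0.0854
grip_force: 0.0
```

```bash
python3 - <<'E'
from h import *
log();st();plan(W(-60,-17.5,200),RT(30),2)
# start pose as data too
from scipy.optimize import least_squares
L=[json.loads(l) for l in open("log.txt")]
L.append([[-71.95,2.789,5.599,92.933,0,82.678],[.2248,-.4739,.2442],None])
def fk(q,p):
    q=np.radians(q);z0,l1,l2,l3,l4,a,b,r0=p
    s=q[0];rad=np.array([np.cos(s),np.sin(s),0]);lat=np.array([-np.sin(s),np.cos(s),0]);up=np.array([0,0,1.])
    d=lambda t:np.sin(t)*rad+np.cos(t)*up   # angle from vertical
    pt=q[3]+q[1]-q[2]; f=np.cos(pt)*rad-np.sin(pt)*up
    t=f*np.cos(q[4])+lat*np.sin(q[4])
    return r0*rad+z0*up+l1*d(q[1]+a)+l2*d(q[1]-q[2]+np.pi/2+b)+l3*f+l4*t,t
for j,p,R in L:
    print(fk(j,[.1]*8)[1],None if R is None else np.array(R)[:,2])
E
```

```text
t 2.18 riser [-60.  -17.5 200.1] pitch 30.02 J [-15.6 -48.7 -59.   22.6  23.   76. ] F [-0.1 -0.7 -0.1] w 85.4 gf 0.0
turn [-0.0002  0.0006 -0.0019] n 2
[0.0, -0.001, 0.0]
[0.0, -0.001, 0.0]
[ 0.81742681  0.22832058 -0.52885076] [ 0.81742681  0.22832058 -0.52885076]
[ 0.84926684  0.16842891 -0.5003774 ] [ 0.84926684  0.16842891 -0.5003774 ]
[-6.65164714e-04  2.04110406e-03 -9.99997696e-01] None
```

```bash
cat >> h.py <<'E'
def fk(q,p):
    q=np.radians(q);z0,l1,l2,l4,a,r0=p
    s=q[0];rad=np.array([np.cos(s),np.sin(s),0]);lat=np.array([-np.sin(s),np.cos(s),0]);up=np.array([0,0,1.])
    d=lambda t:np.sin(t)*rad+np.cos(t)*up
    pt=q[3]+q[1]-q[2]; f=np.cos(pt)*rad-np.sin(pt)*up
    t=f*np.cos(q[4])+lat*np.sin(q[4])
    return r0*rad+z0*up+l1*d(q[1]+a)+l2*d(q[1]-q[2]+np.pi/2)+l4*t,t
E
python3 - <<'E'
from h import *
from scipy.optimize import least_squares
L=[json.loads(l) for l in open("log.txt")]
L.append([[-71.95,2.789,5.599,92.933,0,82.678],[.2248,-.4739,.2442],None])
for a in (0,.1,.2,.3,.4):
  r=least_squares(lambda p:np.concatenate([fk(j,[p[0],p[1],p[2],p[3],a,p[4]])[0]-np.array(q) for j,q,_ in L]),[.2,.3,.3,.2,0])
  print(a,r.x.round(4),np.abs(r.fun).max()*1e3)
r=least_squares(lambda p:np.concatenate([fk(j,p)[0]-np.array(q) for j,q,_ in L]),[.2,.3,.3,.2,.1,0]);print(r.x.round(4),np.abs(r.fun).max()*1e3)
E
```

```text
0 [ 0.2557  0.371   0.5731  0.4151 -0.0659] 62.53814025412579
0.1 [ 0.2615  0.3561  0.7344  0.4141 -0.2603] 62.090236244435935
0.2 [ 0.2682  0.3435  0.8849  0.4122 -0.442 ] 61.97088076342125
0.3 [ 0.2756  0.333   1.0257  0.4097 -0.6124] 62.132145198013106
0.4 [ 0.2836  0.3244  1.1581  0.4065 -0.7729] 62.544089788108685
[ 0.2497  0.3944  0.3393  0.4149 -0.1334  0.215 ] 63.77359251329351
```

```bash
cat >> h.py <<'E'
def fk(q,p):
    q=np.radians(q);z0,l1,l2,l3,l4,b,r0=p
    s=q[0];rad=np.array([np.cos(s),np.sin(s),0]);lat=np.array([-np.sin(s),np.cos(s),0]);up=np.array([0,0,1.])
    d=lambda t:np.sin(t)*rad+np.cos(t)*up
    pt=q[3]+q[1]-q[2]; f=np.cos(pt)*rad-np.sin(pt)*up
    t=f*np.cos(q[4])+lat*np.sin(q[4])
    return r0*rad+z0*up+l1*d(q[1])+l2*d(q[1]-q[2]+b)+l3*f+l4*t,t
E
python3 - <<'E'
from h import *
from scipy.optimize import least_squares
L=[json.loads(l) for l in open("log.txt")]
L.append([[-71.95,2.789,5.599,92.933,0,82.678],[.2248,-.4739,.2442],None])
for b in (0,.4,.8,1.2,1.57,2,2.4):
  r=least_squares(lambda p:np.concatenate([fk(j,[*p[:5],b,p[5]])[0]-np.array(q) for j,q,_ in L]),[.2,.3,.3,.1,.2,0])
  print(b,r.x.round(4),np.abs(r.fun).max()*1e3)
E
```

```text
0 [-0.77    0.3545  0.8193 -0.2284  0.4039  0.5518] 61.04041308636832
0.4 [-0.4112  0.3744  0.584  -0.1302  0.4074  0.3067] 62.0954429168222
0.8 [-0.177   0.3859  0.5058 -0.0685  0.4093  0.1604] 62.5824946000183
1.2 [ 0.0322  0.3954  0.5126 -0.0145  0.4109  0.036 ] 62.92403462228646
1.57 [ 0.2638  0.4052  0.5993  0.0442  0.4126 -0.0958] 63.21547668706323
2 [ 0.737   0.4234  0.9144  0.1612  0.4156 -0.3481] 63.559622779884194
2.4 [ 2.0441  0.4569  1.9711  0.4579  0.4207 -0.8971] 62.328849201157276
```

```bash
cat > fit.py <<'E'
from h import *
from scipy.optimize import least_squares
L=[json.loads(l) for l in open("log.txt")]
L.append([[-71.95,2.789,5.599,92.933,0,82.678],[.2248,-.4739,.2442],None])
def F(j,p):
    s=np.radians(j[0]);return fk(j,[*p[:5],np.pi/2,p[5]])[0]+p[6]*np.array([-np.sin(s),np.cos(s),0])
r=least_squares(lambda p:np.concatenate([F(j,p)-np.array(q) for j,q,_ in L]),[.2,.3,.3,.1,.2,0,.06])
print(r.x.round(4),np.abs(r.fun).max()*1e3)
P=r.x
lo=np.array([-166,-56.7,-69.3,-121,-85]);hi=np.array([166,111,81,131,84])
def ik(pos,al,x0=(-15,-48,-58,22,23)):
    z=RT(al)[:,2]
    def e(j):
        s=F([*j,0],P)-pos;t=fk([*j,0],[0]*7)[1]-z;return np.concatenate([s*1e3,t*300])
    r=least_squares(e,x0,bounds=(lo,hi));return r.x.round(1),np.abs(r.fun).max().round(1)
if __name__=="__main__":
    for X,Z in((-110,79),(-80,79),(-37,79),(-26,79),(-13,151),(-13,250)):
        for al in(20,30,40,50): print(X,Z,al,*ik(W(X,-17.5,Z),al))
E
python3 fit.py
```

```text
[ 0.2527  0.3894  0.5173  0.1209  0.3017 -0.0145  0.0667] 0.37226008510543585
-110 79 20 [-25.7 -34.8 -69.3  -1.7  37.3] 34.6
-110 79 30 [-20.9 -46.3 -69.3  14.6  27.9] 11.8
-110 79 40 [-17.5 -45.4 -64.5  24.7  21.7] 0.0
-110 79 50 [-14.3 -36.  -54.2  34.7  16.1] 0.0
-80 79 20 [-20.5 -26.8 -69.3 -15.5  31.4] 26.3
-80 79 30 [-17.5 -40.3 -69.3   4.7  24.7] 1.6
-80 79 40 [-14.8 -36.8 -60.6  19.2  19.7] 0.0
-80 79 50 [-12.2 -29.4 -50.5  31.3  14.8] 0.0
-37 79 20 [-15.6 -19.7 -68.8 -27.   25.2] 0.0
-37 79 30 [-13.9 -27.5 -63.4  -3.3  21.6] 0.0
-37 79 40 [-11.8 -26.3 -54.9  13.8  17.5] 0.0
-37 79 50 [ -9.7 -20.9 -45.   27.8  13.3] 0.0
-26 79 20 [-14.7 -16.8 -67.1 -28.2  24.3] 0.0
-26 79 30 [-13.1 -24.7 -61.8  -4.7  20.9] 0.0
-26 79 40 [-11.1 -23.9 -53.4  12.8  17. ] 0.0
-26 79 50 [ -9.1 -18.8 -43.5  27.1  12.9] 0.0
-13 151 20 [-13.7 -30.7 -64.6 -12.   23.4] 0.0
-13 151 30 [-12.2 -32.2 -56.9   7.5  20.2] 0.0
-13 151 40 [-10.4 -28.1 -47.3  22.9  16.4] 0.0
-13 151 50 [ -8.5 -21.3 -36.8  36.2  12.6] 0.0
-13 250 20 [-13.7 -43.5 -58.9   6.6  23.4] 0.0
-13 250 30 [-12.2 -39.4 -49.2  22.4  20.2] 0.0
-13 250 40 [-10.4 -32.5 -38.7  35.8  16.4] 0.0
-13 250 50 [ -8.5 -24.2 -27.7  48.2  12.6] 0.0
```

```bash
python3 -c "
from h import *
plan(W(-100,-17.5,150),RT(40),3)
import station
import h
o=get_obs()
def plan2(P0,R0,P,R,n):
    h.get_obs=lambda:{'tcp_pos':P0,'ee_rot':R0};plan(P,R,n)
plan2(W(-100,-17.5,150),RT(40),W(-85,-17.5,79),RT(40),4)
plan2(W(-85,-17.5,79),RT(40),W(-37.5,-17.5,79),RT(30),5)
"
```

```text
turn [ 0.0554  0.0003 -0.0013] n 3
[-0.001, -0.211, -0.032]
[-0.001, -0.213, -0.02]
[-0.0, -0.214, -0.007]
turn [0. 0. 0.] n 4
[-0.0, -0.112, 0.143]
[-0.0, -0.112, 0.143]
[-0.0, -0.112, 0.143]
[-0.0, -0.112, 0.143]
turn [-0.0333  0.      0.    ] n 5
[0.0, 0.061, 0.073]
[0.0, 0.058, 0.075]
[0.0, 0.056, 0.077]
[0.0, 0.053, 0.079]
[0.0, 0.05, 0.081]
```

Request:
step_arm:
  commands:
    - [[0, -0.211, -0.032], [0.0554, 0, -0.001]]
    - [[0, -0.213, -0.02], [0.0554, 0, -0.001]]
    - [[0, -0.214, -0.007], [0.0554, 0, -0.001]]

```text
t: 2.43
tcp_pos: [0.5262, 0.0255, 0.1491]
ee_rot: [[-0.197, 0.633, 0.748], [0.98, 0.127, 0.151], [0.001, 0.763, -0.646]]
force: [0.3, 0.2, -0.8]
grip_width: 0.0855
grip_force: 0.0
```

Request:
step_arm:
  commands:
    - [[0, -0.112, 0.143], [0, 0, 0]]
    - [[0, -0.112, 0.143], [0, 0, 0]]
    - [[0, -0.112, 0.143], [0, 0, 0]]
    - [[0, -0.112, 0.143], [0, 0, 0]]
    - [[0, 0, 0], [0, 0, 0]]

```text
t: 2.85
tcp_pos: [0.5386, 0.0284, 0.0722]
ee_rot: [[-0.195, 0.639, 0.744], [0.981, 0.123, 0.151], [0.005, 0.76, -0.65]]
force: [-1.1, 0.4, 0.1]
grip_width: 0.0852
grip_force: 0.0
```

```bash
python3 -c "
from h import *
log();st();cv2.imwrite('pics/scene1.png',get_image('scene')[100:300,150:500]);plan(W(-37.5,-17.5,79),RT(30),5)"
```

```text
t 2.85 riser [-88.6 -16.7  72.2] pitch 40.57 J [-15.4 -39.6 -62.6  20.8  20.1  72.1] F [-1.1  0.4  0.1] w 85.2 gf 0.0
turn [-0.0347 -0.0003 -0.0007] n 5
[-0.001, 0.072, 0.071]
[-0.001, 0.069, 0.073]
[-0.001, 0.066, 0.076]
[-0.001, 0.064, 0.078]
[-0.001, 0.061, 0.081]
```

View pics/scene1.png

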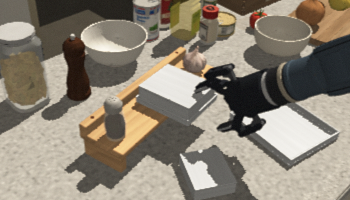

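Request:
step_arm:
  commands:
    - [[0, 0.072, 0.071], [-0.0347, 0, 0]]
    - [[0, 0.069, 0.073], [-0.0347, 0, 0]]
    - [[0, 0.066, 0.076], [-0.0347, 0, 0]]
    - [[0, 0.064, 0.078], [-0.0347, 0, 0]]
    - [[0, 0.061, 0.081], [-0.0347, 0, 0]]

```text
t: 3.32
tcp_pos: [0.5924, 0.0369, 0.0863]
ee_rot: [[-0.195, 0.481, 0.855], [0.981, 0.096, 0.169], [-0.001, 0.871, -0.49]]
force: [-1.7, -1.1, -1.7]
grip_width: 0.0853
grip_force: 0.9
```

Request:
step_arm:
  commands:
    - [[0, 0, 0], [0, 0, 0]]

```text
t: 3.4
tcp_pos: [0.5915, 0.0373, 0.084]
ee_rot: [[-0.195, 0.484, 0.853], [0.981, 0.096, 0.17], [0.001, 0.87, -0.494]]
force: [-0.4, -0.6, 0.4]
grip_width: 0.0854
grip_force: 0.0
```

```bash
python3 -c "
from h import *
st();c=onz('top',(299,270),.035);print('small',inv(c));print('salt,garlic',inv(onz('top',(245,190),.1)),inv(onz('top',(392,160),.09)));plan(W(-13.3,-17.5,150.8),RT(30),20)"
```

```text
t 3.4 riser [-35.  -18.4  84. ] pitch 29.58 J [-13.9 -30.6 -64.9  -2.2  21.7  77. ] F [-0.4 -0.6  0.4] w 85.4 gf 0.0
small [-150.3   88.1   35. ]
salt,garlic [ 22.5 151.4 100. ] [  17.  -135.6   90. ]
turn [ 0.0004  0.     -0.    ] n 20
[0.0, 0.034, -0.007]
[0.0, 0.034, -0.007]
[0.0, 0.034, -0.007]
[0.0, 0.034, -0.007]
[0.0, 0.034, -0.007]
[0.0, 0.034, -0.007]
[0.0, 0.034, -0.007]
[0.0, 0.034, -0.007]
[0.0, 0.034, -0.007]
[0.0, 0.034, -0.007]
[0.0, 0.034, -0.007]
[0.0, 0.034, -0.007]
[0.0, 0.034, -0.007]
[0.0, 0.034, -0.007]
[0.0, 0.034, -0.007]
[0.0, 0.034, -0.007]
[0.0, 0.034, -0.007]
[0.0, 0.034, -0.007]
[0.0, 0.034, -0.007]
[0.0, 0.034, -0.007]
```

Request:
step_arm:
  commands:
    - [[0, 0.034, 0], [0, 0, 0]]
    - [[0, 0.034, 0], [0, 0, 0]]
    - [[0, 0.034, 0], [0, 0, 0]]
    - [[0, 0.034, 0], [0, 0, 0]]
    - [[0, 0.034, 0], [0, 0, 0]]

```text
t: 3.82
tcp_pos: [0.5995, 0.0384, 0.0992]
ee_rot: [[-0.194, 0.485, 0.853], [0.981, 0.096, 0.168], [-0.0, 0.869, -0.494]]
force: [-3.2, -1.9, -2.0]
grip_width: 0.0854
grip_force: 1.7
```

Request:
step_arm:
  commands:
    - [[0, 0.034, 0], [0, 0, 0]]
    - [[0, 0.034, 0], [0, 0, 0]]
    - [[0, 0.034, 0], [0, 0, 0]]
    - [[0, 0.034, 0], [0, 0, 0]]
    - [[0, 0.034, 0], [0, 0, 0]]

```text
t: 4.23
tcp_pos: [0.6081, 0.0407, 0.1143]
ee_rot: [[-0.195, 0.484, 0.853], [0.981, 0.096, 0.17], [0.0, 0.87, -0.493]]
force: [-3.4, -0.8, -0.7]
grip_width: 0.0853
grip_force: 1.3
```

```bash
python3 -c "
from h import *
log();st();cv2.imwrite('pics/s2.png',cv2.resize(get_image('scene')[120:270,230:430],(800,600),interpolation=2))"
```

```text
t 4.23 riser [-18.1 -18.3 114.3] pitch 29.56 J [-12.7 -30.8 -61.1   1.5  20.7  77.6] F [-3.4 -0.8 -0.7] w 85.3 gf 1.343333492986858
```

View pics/s2.png

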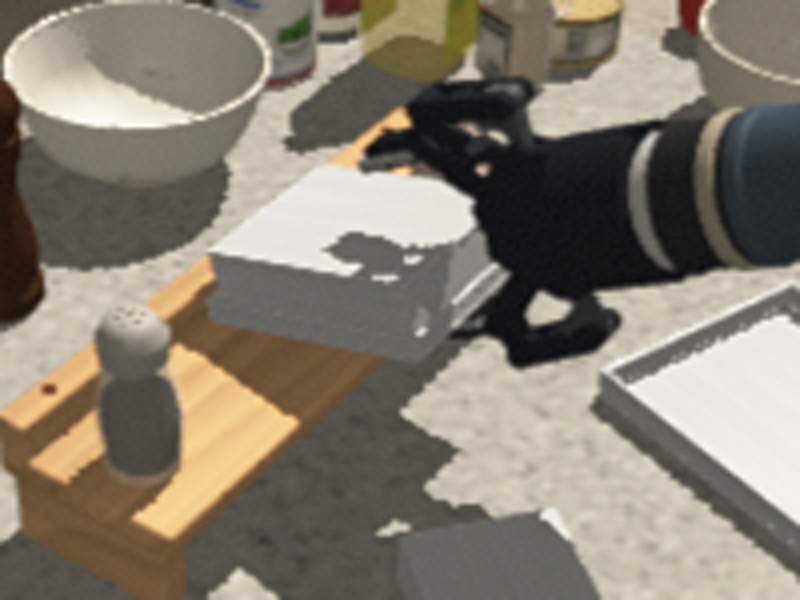

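Request:
step_arm:
  commands:
    - [[0, 0.034, 0], [0, 0, 0]]
    - [[0, 0.034, 0], [0, 0, 0]]
    - [[0, 0.034, 0], [0, 0, 0]]
    - [[0, 0.034, 0], [0, 0, 0]]
    - [[0, 0.034, 0], [0, 0, 0]]

```text
t: 4.7
tcp_pos: [0.6165, 0.0421, 0.1295]
ee_rot: [[-0.195, 0.483, 0.853], [0.981, 0.096, 0.17], [-0.0, 0.87, -0.493]]
force: [-1.2, -0.2, -1.3]
grip_width: 0.0856
grip_force: 0.9
```

Request:
step_arm:
  commands:
    - [[0, 0.034, 0], [0, 0, 0]]
    - [[0, 0.034, 0], [0, 0, 0]]
    - [[0, 0.034, 0], [0, 0, 0]]
    - [[0, 0.034, 0], [0, 0, 0]]
    - [[0, 0.034, 0], [0, 0, 0]]

```text
t: 5.12
tcp_pos: [0.6246, 0.0437, 0.144]
ee_rot: [[-0.195, 0.484, 0.853], [0.981, 0.096, 0.17], [-0.0, 0.87, -0.493]]
force: [-3.2, -0.8, -0.7]
grip_width: 0.0855
grip_force: 1.1
```

```bash
python3 -c "
from h import *
log();st();cv2.imwrite('pics/s3.png',cv2.resize(get_image('scene')[90:270,230:430],(660,594),interpolation=2))"
```

```text
t 5.12 riser [ -1.3 -18.6 144. ] pitch 29.55 J [-11.6 -30.2 -57.1   4.7  19.8  78.2] F [-3.2 -0.8 -0.7] w 85.5 gf 1.1353906989097595
```

View pics/s3.png

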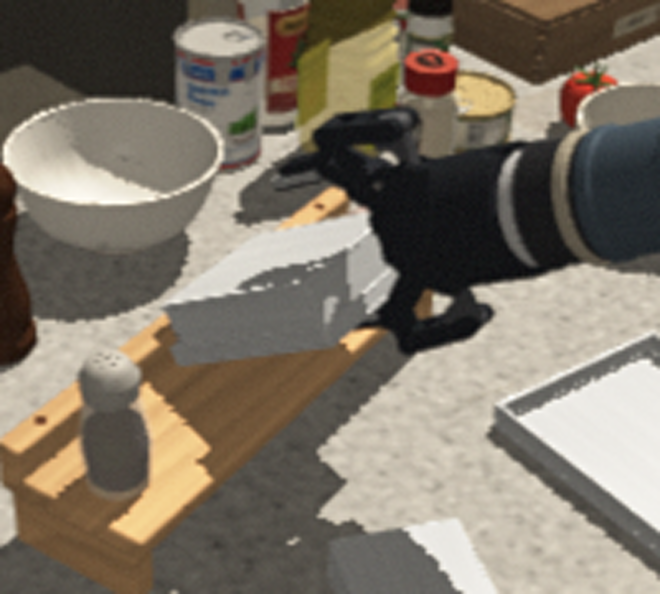

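Request:
step_arm:
  commands:
    - [[0, -0.021, 0], [0, 0, 0]]
    - [[0, -0.021, 0], [0, 0, 0]]
    - [[0, -0.021, 0], [0, 0, 0]]
    - [[0, -0.021, 0], [0, 0, 0]]
    - [[0, -0.021, 0], [0, 0, 0]]
  fingers: 0.25
  grip_force: 30

```text
t: 5.58
tcp_pos: [0.619, 0.0427, 0.1339]
ee_rot: [[-0.195, 0.484, 0.853], [0.981, 0.096, 0.17], [0.0, 0.87, -0.494]]
force: [-0.7, 0.5, -0.7]
grip_width: 0.064
grip_force: 0.0
```

Request:
step_arm:
  commands:
    - [[0, -0.021, 0], [0, 0, 0]]
    - [[0, -0.021, 0], [0, 0, 0]]
    - [[0, -0.021, 0], [0, 0, 0]]
    - [[0, -0.01, 0], [0, 0, 0]]
    - [[0, 0, 0], [0, 0, 0]]
  fingers: 0.43

```text
t: 6.0
tcp_pos: [0.6158, 0.0421, 0.1281]
ee_rot: [[-0.195, 0.484, 0.853], [0.981, 0.096, 0.17], [0.0, 0.87, -0.493]]
force: [-0.9, -0.0, -1.2]
grip_width: 0.049
grip_force: 0.7
```

```bash
python3 -c "
from h import *
log();st()"
```

```text
t 6.0 riser [-10.2 -18.5 128.1] pitch 29.54 J [-12.2 -30.6 -59.3   3.   20.3  77.9] F [-0.9 -0.  -1.2] w 49.0 gf 0.6629657931625843
```

Request:
step_arm:
  commands:
    - [[0, -0.01, 0], [0, 0, 0]]
    - [[0, -0.01, 0], [0, 0, 0]]
    - [[0, -0.01, 0], [0, 0, 0]]
    - [[0, 0, 0], [0, 0, 0]]
    - [[0, 0, 0], [0, 0, 0]]
  fingers: 1
  grip_force: 30

```text
t: 6.42
tcp_pos: [0.6144, 0.0417, 0.1258]
ee_rot: [[-0.195, 0.484, 0.853], [0.981, 0.096, 0.17], [-0.0, 0.87, -0.493]]
force: [-6.5, -1.3, 1.6]
grip_width: 0.042
grip_force: 29.0
```

Request:
step_arm:
  commands:
    - [[0, 0, 0], [0, 0, 0]]
    - [[0, 0, 0], [0, 0, 0]]
    - [[0, 0, 0], [0, 0, 0]]
  grip_force: 80

```text
t: 6.67
tcp_pos: [0.6143, 0.0416, 0.1259]
ee_rot: [[-0.195, 0.484, 0.853], [0.981, 0.096, 0.17], [0.0, 0.87, -0.493]]
force: [-11.7, -1.7, 4.4]
grip_width: 0.0411
grip_force: 77.3
```

```bash
python3 -c "
from h import *
log();st();cv2.imwrite('pics/s4.png',cv2.resize(get_image('scene')[90:270,230:430],(660,594),interpolation=2))"; python3 fit.py | head -1
```

```text
t 6.67 riser [-11.8 -18.6 125.9] pitch 29.54 J [-12.3 -30.7 -59.6   2.8  20.3  77.9] F [-11.7  -1.7   4.4] w 41.1 gf 77.27796077728271
[ 0.2558  0.4006  0.5234  0.1338  0.3038 -0.0198  0.066 ] 4.323669407913511
```

View pics/s4.png

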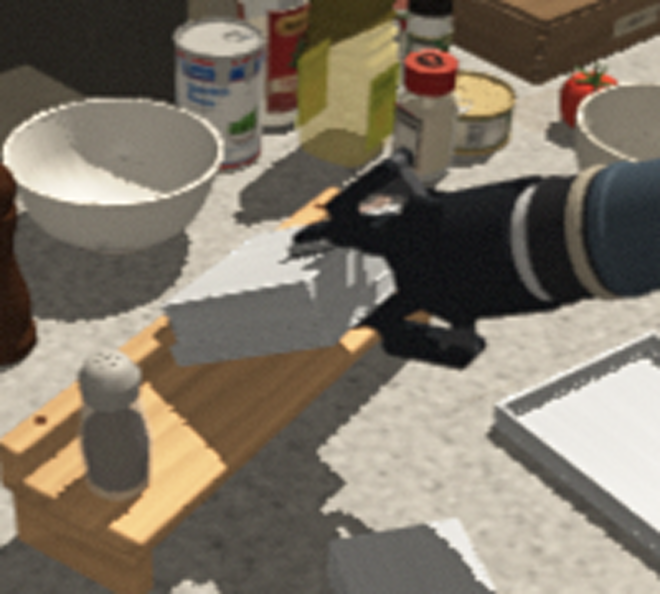

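Request:
step_arm:
  commands:
    - [[0, 0.03, -0.04], [0, 0, 0]]
    - [[0, 0.06, -0.05], [0, 0, 0]]
    - [[0, 0.1, -0.057], [0, 0, 0]]
    - [[0, 0.13, -0.074], [0, 0, 0]]
    - [[0, 0.13, -0.074], [0, 0, 0]]

```text
t: 7.13
tcp_pos: [0.6097, 0.0412, 0.1771]
ee_rot: [[-0.195, 0.488, 0.851], [0.981, 0.095, 0.17], [0.002, 0.868, -0.497]]
force: [0.4, -0.8, -3.5]
grip_width: 0.041
grip_force: 79.2
```

Request:
step_arm:
  commands:
    - [[0, 0.13, -0.074], [0, 0, 0]]
    - [[0, 0.13, -0.074], [0, 0, 0]]
    - [[0, 0.13, -0.074], [0, 0, 0]]
    - [[0, 0.13, -0.074], [0, 0, 0]]
    - [[0, 0.08, -0.04], [0, 0, 0]]

```text
t: 7.55
tcp_pos: [0.6114, 0.0411, 0.2497]
ee_rot: [[-0.195, 0.483, 0.854], [0.981, 0.096, 0.17], [-0.001, 0.87, -0.492]]
force: [0.4, -0.6, -2.8]
grip_width: 0.0413
grip_force: 79.3
```

```bash
python3 -c "
from h import *
log();st();cv2.imwrite('pics/s5.png',cv2.resize(get_image('scene')[60:240,230:430],(660,594),interpolation=2))"
```

```text
t 7.55 riser [-14.7 -18.6 249.7] pitch 29.49 J [-12.5 -40.  -49.9  21.9  20.5  77.8] F [ 0.4 -0.6 -2.8] w 41.3 gf 79.26121473312378
```

View pics/s5.png

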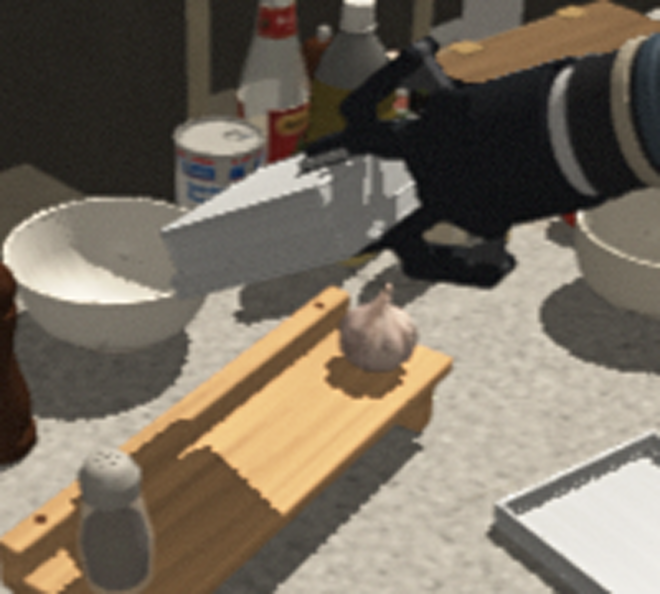

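The picture shows the tin lifted clear with the lid shut, and the salt shaker and garlic where they were. Next I roll it half a turn.

Request:
step_arm:
  commands:
    - [[0, 0, 0], [0, 0, -0.06]]
    - [[0, 0, 0], [0, 0, -0.1]]
    - [[0, 0, 0], [0, 0, -0.1]]
    - [[0, 0, 0], [0, 0, -0.1]]
    - [[0, 0, 0], [0, 0, -0.1]]

```text
t: 8.02
tcp_pos: [0.6106, 0.0412, 0.2454]
ee_rot: [[-0.4, 0.339, 0.851], [0.822, 0.543, 0.17], [-0.405, 0.768, -0.496]]
force: [-0.5, -0.1, -3.6]
grip_width: 0.0415
grip_force: 79.4
```

Request:
step_arm:
  commands:
    - [[0, 0, 0], [0, 0, -0.1]]
    - [[0, 0, 0], [0, 0, -0.1]]
    - [[0, 0, 0], [0, 0, -0.1]]
    - [[0, 0, 0], [0, 0, -0.1]]
    - [[0, 0, 0], [0, 0, -0.1]]

```text
t: 8.43
tcp_pos: [0.6106, 0.0412, 0.2455]
ee_rot: [[-0.516, 0.094, 0.851], [0.44, 0.882, 0.17], [-0.735, 0.463, -0.496]]
force: [0.3, 0.2, -2.6]
grip_width: 0.0415
grip_force: 79.7
```

Request:
step_arm:
  commands:
    - [[0, 0, 0], [0, 0, -0.1]]
    - [[0, 0, 0], [0, 0, -0.1]]
    - [[0, 0, 0], [0, 0, -0.1]]
    - [[0, 0, 0], [0, 0, -0.1]]
    - [[0, 0, 0], [0, 0, -0.1]]

```text
t: 8.85
tcp_pos: [0.6106, 0.0412, 0.2454]
ee_rot: [[-0.494, -0.177, 0.851], [-0.059, 0.984, 0.17], [-0.868, 0.033, -0.496]]
force: [-0.2, -0.0, -2.8]
grip_width: 0.0408
grip_force: 79.3
```

Request:
step_arm:
  commands:
    - [[0, 0, 0], [0, 0, -0.1]]
    - [[0, 0, 0], [0, 0, -0.1]]
    - [[0, 0, 0], [0, 0, -0.1]]
    - [[0, 0, 0], [0, 0, -0.1]]
    - [[0, 0, 0], [0, 0, -0.1]]

```text
t: 9.27
tcp_pos: [0.6106, 0.0412, 0.2454]
ee_rot: [[-0.339, -0.4, 0.851], [-0.543, 0.822, 0.17], [-0.768, -0.405, -0.496]]
force: [-0.4, 0.4, -3.8]
grip_width: 0.0412
grip_force: 79.4
```

Request:
step_arm:
  commands:
    - [[0, 0, 0], [0, 0, -0.1]]
    - [[0, 0, 0], [0, 0, -0.1]]
    - [[0, 0, 0], [0, 0, -0.1]]
    - [[0, 0, 0], [0, 0, -0.1]]
    - [[0, 0, 0], [0, 0, -0.1]]

```text
t: 9.68
tcp_pos: [0.6106, 0.0412, 0.2454]
ee_rot: [[-0.094, -0.516, 0.851], [-0.882, 0.44, 0.17], [-0.463, -0.735, -0.496]]
force: [0.2, -0.4, -3.9]
grip_width: 0.0412
grip_force: 79.1
```

Request:
step_arm:
  commands:
    - [[0, 0, 0], [0, 0, -0.1]]
    - [[0, 0, 0], [0, 0, -0.1]]
    - [[0, 0, 0], [0, 0, -0.1]]
    - [[0, 0, 0], [0, 0, -0.1]]
    - [[0, 0, 0], [0, 0, -0.04]]

```text
t: 10.1
tcp_pos: [0.6106, 0.0412, 0.2454]
ee_rot: [[0.145, -0.504, 0.851], [-0.985, 0.003, 0.17], [-0.089, -0.864, -0.496]]
force: [0.4, 0.6, -3.6]
grip_width: 0.0411
grip_force: 79.2
```

Request:
step_arm:
  commands:
    - [[0, 0, 0], [0, 0, 0]]
    - [[0, 0, 0], [0, 0, 0]]

```text
t: 10.27
tcp_pos: [0.6108, 0.0412, 0.246]
ee_rot: [[0.142, -0.504, 0.852], [-0.985, 0.009, 0.17], [-0.093, -0.864, -0.496]]
force: [-0.4, -0.4, -3.6]
grip_width: 0.0415
grip_force: 79.2
```

```bash
python3 - <<'E'
from h import *
log();st();print(get_obs()["ee_rot"].round(3));plan(get_obs()["tcp_pos"],RT(30,True),3)
im=get_image('scene');cv2.imwrite('pics/s6.png',cv2.resize(im[60:240,230:430],(660,594),interpolation=2));cv2.imwrite('pics/t6.png',get_image('top'))
E
```

```text
t 10.27 riser [-15.3 -18.3 246. ] pitch 29.71 J [-12.5 -39.9 -50.1  21.8  20.5 -96.2] F [-0.4 -0.4 -3.6] w 41.5 gf 79.24957036972046
[[ 0.142 -0.504  0.852]
 [-0.985  0.009  0.17 ]
 [-0.093 -0.864 -0.496]]
turn [-0.0016 -0.     -0.0342] n 3
[0.0, 0.0, 0.0]
[0.0, 0.0, 0.0]
[0.0, 0.0, 0.0]
```

View pics/s6.png

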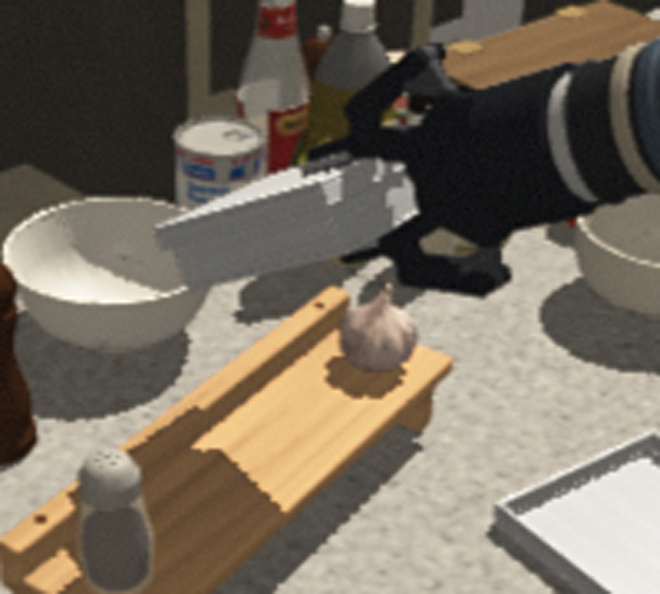

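The lid is now on top and still shut. I'll finish the roll, then descend at a shallower pitch.

```bash
cat >> h.py <<'E'
def plan2(P0,R0,P,R,n):
    global get_obs
    g=get_obs;get_obs=lambda:{'tcp_pos':P0,'ee_rot':R0};plan(P,R,n);get_obs=g
E
python3 -c "
from h import *
plan(W(-25,-18,150),RT(20,True),7)
plan2(W(-25,-18,150),RT(20,True),W(-25,-18,116),RT(20,True),4)
from fit import ik
for X,Z,a in((-25,150,20),(-25,111,20),(-50,105,20),(-45,90,20),(-75,80,35),(-75,80,40)): print(X,Z,a,ik(W(X,-18,Z),a))"
```

```text
turn [ 0.023  -0.0013 -0.0145] n 7
[0.013, 0.126, 0.056]
[0.011, 0.128, 0.053]
[0.009, 0.129, 0.05]
[0.007, 0.131, 0.047]
[0.005, 0.132, 0.044]
[0.003, 0.133, 0.04]
[0.001, 0.134, 0.037]
turn [0. 0. 0.] n 4
[0.0, 0.08, 0.029]
[0.0, 0.08, 0.029]
[0.0, 0.08, 0.029]
[0.0, 0.08, 0.029]
[ 0.2515  0.3966  0.5147  0.127   0.3036 -0.0099  0.0661] 4.072299462289375
-25 150 20 (array([-14.7, -35.2, -67.4, -10.1,  24.4]), np.float64(0.0))
-25 111 20 (array([-14.7, -26.2, -68.2, -20. ,  24.4]), np.float64(0.0))
-50 105 20 (array([-17. , -30. , -69.3, -15. ,  27. ]), np.float64(11.4))
-45 90 20 (array([-16.5, -24.3, -69.3, -21.6,  26.5]), np.float64(9.3))
-75 80 35 (array([-15.9, -39.2, -65.2,  12.1,  22. ]), np.float64(0.0))
-75 80 40 (array([-14.5, -36.5, -60.4,  19.1,  19.5]), np.float64(0.0))
```

```bash
python3 -c "
from h import *
plan(W(-20.5,-18,150),RT(25,True),7)
plan2(W(-20,-18,150),RT(25,True),W(-20,-18,123),RT(25,True),3)"
```

```text
turn [ 0.0111 -0.0007 -0.0146] n 7
[0.013, 0.123, 0.062]
[0.011, 0.124, 0.06]
[0.009, 0.125, 0.059]
[0.007, 0.126, 0.057]
[0.005, 0.127, 0.056]
[0.003, 0.127, 0.054]
[0.001, 0.128, 0.053]
turn [0. 0. 0.] n 3
[0.0, 0.082, 0.038]
[0.0, 0.082, 0.038]
[0.0, 0.082, 0.038]
```

Request:
step_arm:
  commands:
    - [[0.013, 0.123, 0.062], [0.0111, -0.0007, -0.0146]]
    - [[0.011, 0.124, 0.06], [0.0111, -0.0007, -0.0146]]
    - [[0.009, 0.125, 0.059], [0.0111, -0.0007, -0.0146]]
    - [[0.007, 0.126, 0.057], [0.0111, -0.0007, -0.0146]]
    - [[0.005, 0.127, 0.056], [0.0111, -0.0007, -0.0146]]

```text
t: 10.78
tcp_pos: [0.6073, 0.0405, 0.1779]
ee_rot: [[0.182, -0.439, 0.88], [-0.983, -0.058, 0.175], [-0.025, -0.897, -0.442]]
force: [-0.3, 0.1, -3.7]
grip_width: 0.0414
grip_force: 79.5
```

Request:
step_arm:
  commands:
    - [[0.003, 0.127, 0.054], [0.0111, -0.0007, -0.0146]]
    - [[0.001, 0.128, 0.053], [0.0111, -0.0007, -0.0146]]
    - [[0, 0.04, 0.02], [0, 0, 0]]
    - [[0, 0.04, 0.02], [0, 0, 0]]
    - [[0, 0, 0], [0, 0, 0]]

```text
t: 11.2
tcp_pos: [0.606, 0.0405, 0.141]
ee_rot: [[0.197, -0.414, 0.889], [-0.98, -0.083, 0.178], [0.0, -0.906, -0.423]]
force: [-0.6, 1.2, -3.6]
grip_width: 0.041
grip_force: 79.4
```

```bash
python3 -c "
from h import *
log();st();plan(W(-20.5,-18,122),RT(25,True),5)
cv2.imwrite('pics/s7.png',cv2.resize(get_image('scene')[90:270,230:430],(660,594),interpolation=2))"
```

```text
t 11.2 riser [-20.1 -18.2 141. ] pitch 25.0 J [ -13.6  -35.   -63.7   -1.5   22.5 -101.1] F [-0.6  1.2 -3.6] w 41.0 gf 79.41598534584045
turn [0.     0.0001 0.0001] n 5
[-0.0, 0.035, 0.015]
[-0.0, 0.035, 0.015]
[-0.0, 0.035, 0.015]
[-0.0, 0.035, 0.015]
[-0.0, 0.035, 0.015]
```

View pics/s7.png

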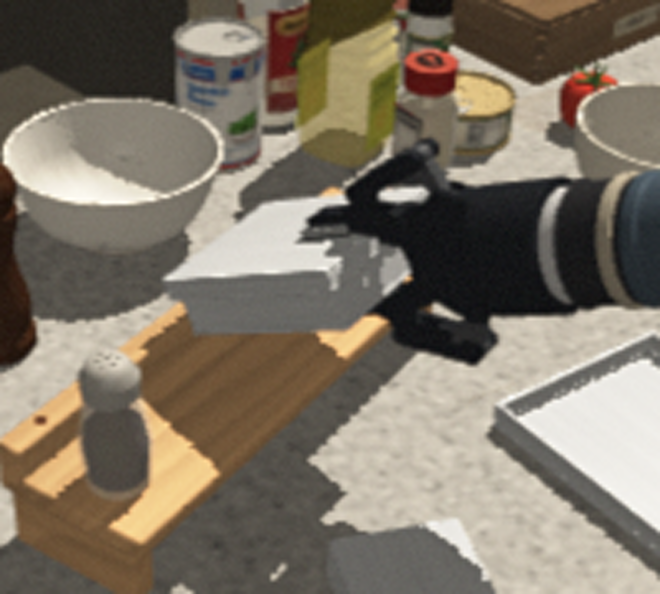

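No pictures are left, so I'll go on by force readings and numeric image measurements. Next is a slow descent until I feel contact.

Request:
step_arm:
  commands:
    - [[0, 0.035, 0.015], [0, 0, 0]]
    - [[0, 0.035, 0.015], [0, 0, 0]]
    - [[0, 0.035, 0.015], [0, 0, 0]]
    - [[0, 0.027, 0.012], [0, 0, 0]]
    - [[0, 0.018, 0.008], [0, 0, 0]]

```text
t: 11.67
tcp_pos: [0.6057, 0.0403, 0.125]
ee_rot: [[0.197, -0.413, 0.889], [-0.98, -0.084, 0.178], [0.001, -0.907, -0.422]]
force: [-0.2, -0.4, -3.3]
grip_width: 0.0412
grip_force: 79.4
```

Request:
step_arm:
  commands:
    - [[0, 0, 0], [0, 0, 0]]
    - [[0, 0, 0], [0, 0, 0]]
    - [[0, 0.009, 0.004], [0, 0, 0]]
    - [[0, 0.009, 0.004], [0, 0, 0]]
    - [[0, 0, 0], [0, 0, 0]]

```text
t: 12.08
tcp_pos: [0.6059, 0.0403, 0.1237]
ee_rot: [[0.197, -0.413, 0.889], [-0.98, -0.084, 0.178], [0.002, -0.907, -0.421]]
force: [-0.2, -0.1, -4.7]
grip_width: 0.0409
grip_force: 79.4
```

```bash
python3 -c "
from h import *
log();st()"
```

```text
t 12.08 riser [-20.3 -18.3 123.7] pitch 24.91 J [ -13.7  -32.5  -64.7   -5.1   22.5 -101.2] F [-0.2 -0.1 -4.7] w 40.9 gf 79.44190263748169
```

Request:
step_arm:
  commands:
    - [[0, 0.009, 0.004], [0, 0, 0]]
    - [[0, 0.009, 0.004], [0, 0, 0]]
    - [[0, 0.009, 0.004], [0, 0, 0]]
    - [[0, 0, 0], [0, 0, 0]]

```text
t: 12.42
tcp_pos: [0.6056, 0.0403, 0.1204]
ee_rot: [[0.197, -0.413, 0.889], [-0.98, -0.084, 0.178], [0.001, -0.907, -0.422]]
force: [-0.3, -0.3, -4.0]
grip_width: 0.0411
grip_force: 79.4
```

Request:
step_arm:
  commands:
    - [[0, 0.009, 0.004], [0, 0, 0]]
    - [[0, 0.009, 0.004], [0, 0, 0]]
    - [[0, 0, 0], [0, 0, 0]]

```text
t: 12.67
tcp_pos: [0.6056, 0.0403, 0.1185]
ee_rot: [[0.197, -0.413, 0.889], [-0.98, -0.084, 0.178], [0.001, -0.907, -0.422]]
force: [0.2, -0.2, -4.0]
grip_width: 0.0415
grip_force: 79.4
```

```bash
python3 -c "
from h import *
st()"
```

```text
t 12.67 riser [-20.5 -18.3 118.5] pitch 24.93 J [ -13.7  -31.7  -65.    -6.1   22.5 -101.2] F [ 0.2 -0.2 -4. ] w 41.5 gf 79.43927049636841
```

Request:
step_arm:
  commands:
    - [[0, 0.009, 0.004], [0, 0, 0]]
    - [[0, 0.009, 0.004], [0, 0, 0]]
    - [[0, 0, 0], [0, 0, 0]]

```text
t: 12.92
tcp_pos: [0.6059, 0.0402, 0.1172]
ee_rot: [[0.197, -0.412, 0.89], [-0.98, -0.084, 0.178], [0.002, -0.907, -0.42]]
force: [0.5, -1.0, -2.0]
grip_width: 0.041
grip_force: 79.4
```

Request:
step_arm:
  commands:
    - [[0, 0.009, 0.004], [0, 0, 0]]
    - [[0, 0.009, 0.004], [0, 0, 0]]
    - [[0, 0, 0], [0, 0, 0]]

```text
t: 13.17
tcp_pos: [0.6066, 0.0402, 0.1168]
ee_rot: [[0.197, -0.41, 0.891], [-0.98, -0.085, 0.178], [0.002, -0.908, -0.418]]
force: [-0.8, -0.5, -0.6]
grip_width: 0.041
grip_force: 79.6
```

```bash
python3 -c "
from h import *
st()"
```

```text
t 13.17 riser [-19.6 -18.5 116.8] pitch 24.72 J [ -13.7  -31.1  -65.1   -7.    22.6 -101.2] F [-0.8 -0.5 -0.6] w 41.0 gf 79.58621621131897
```

Request:
step_arm:
  commands:
    - [[0, 0, 0], [0, 0, 0]]
    - [[0, 0, 0], [0, 0, 0]]
  grip_force: 20

```text
t: 13.33
tcp_pos: [0.6066, 0.0402, 0.1168]
ee_rot: [[0.197, -0.41, 0.891], [-0.98, -0.085, 0.178], [0.002, -0.908, -0.418]]
force: [0.2, 0.4, 0.7]
grip_width: 0.0408
grip_force: 79.6
```

Request:
step_arm:
  commands:
    - [[0, -0.025, 0], [0, 0, 0]]
    - [[0, -0.025, 0], [0, 0, 0]]
    - [[0, -0.02, 0], [0, 0, 0]]
    - [[0, 0, 0], [0, 0, 0]]
  fingers: 0.35

```text
t: 13.67
tcp_pos: [0.609, 0.0408, 0.1221]
ee_rot: [[0.197, -0.412, 0.89], [-0.98, -0.085, 0.178], [0.002, -0.907, -0.42]]
force: [-1.7, -0.6, -0.5]
grip_width: 0.0558
grip_force: 0.8
```

```bash
python3 -c "
from h import *
log();st()"
```

```text
t 13.67 riser [-17.1 -18.4 122.1] pitch 24.85 J [ -13.5  -31.4  -64.4   -6.    22.3 -101.1] F [-1.7 -0.6 -0.5] w 55.8 gf 0.7540890388190746
```

```bash
python3 -c "
from h import *
plan2(W(-14,-18.4,128.5),RT(24.9,True),W(-22,-18.4,131),RT(32,True),5)
plan2(W(-22,-18.4,131),RT(32,True),W(-28,-18.4,80),RT(32,True),25)
from fit import ik
for X,Z,a in((-22,131,32),(-28,80,32),(-60,60,38)): print(ik(W(X,-18,Z),a))"
```

```text
turn [-0.0237  0.     -0.    ] n 5
[0.0, 0.002, -0.017]
[0.0, 0.003, -0.017]
[0.0, 0.003, -0.016]
[0.0, 0.003, -0.016]
[0.0, 0.004, -0.016]
turn [0. 0. 0.] n 25
[-0.0, 0.019, 0.009]
[-0.0, 0.019, 0.009]
[-0.0, 0.019, 0.009]
[-0.0, 0.019, 0.009]
[-0.0, 0.019, 0.009]
[-0.0, 0.019, 0.009]
[-0.0, 0.019, 0.009]
[-0.0, 0.019, 0.009]
[-0.0, 0.019, 0.009]
[-0.0, 0.019, 0.009]
[-0.0, 0.019, 0.009]
[-0.0, 0.019, 0.009]
[-0.0, 0.019, 0.009]
[-0.0, 0.019, 0.009]
[-0.0, 0.019, 0.009]
[-0.0, 0.019, 0.009]
[-0.0, 0.019, 0.009]
[-0.0, 0.019, 0.009]
[-0.0, 0.019, 0.009]
[-0.0, 0.019, 0.009]
[-0.0, 0.019, 0.009]
[-0.0, 0.019, 0.009]
[-0.0, 0.019, 0.009]
[-0.0, 0.019, 0.009]
[-0.0, 0.019, 0.009]
[ 0.2518  0.3987  0.5176  0.1296  0.3037 -0.0126  0.066 ] 5.115870013236767
(array([-12.5, -32.9, -58.3,   9. ,  20. ]), np.float64(0.0))
(array([-12.9, -27.1, -61.5,  -0. ,  20.3]), np.float64(0.0))
(array([-13.9, -31.2, -61.5,  10.5,  19.6]), np.float64(0.0))
```

Request:
step_arm:
  commands:
    - [[0, -0.02, 0], [0, 0, 0]]
    - [[0, -0.02, 0], [0, 0, 0]]
    - [[0, -0.02, 0], [0, 0, 0]]
    - [[0, -0.01, 0], [0, 0, 0]]
    - [[0, 0, 0], [0, 0, 0]]
  fingers: 0.18

```text
t: 14.08
tcp_pos: [0.6118, 0.0414, 0.1284]
ee_rot: [[0.197, -0.412, 0.89], [-0.98, -0.085, 0.178], [0.002, -0.907, -0.42]]
force: [-1.9, 0.1, -1.0]
grip_width: 0.0701
grip_force: 0.7
```

Request:
step_arm:
  commands:
    - [[0, 0.002, -0.017], [-0.0237, 0, 0]]
    - [[0, 0.003, -0.017], [-0.0237, 0, 0]]
    - [[0, 0.003, -0.016], [-0.0237, 0, 0]]
    - [[0, 0.003, -0.016], [-0.0237, 0, 0]]
    - [[0, 0.004, -0.016], [-0.0237, 0, 0]]

```text
t: 14.5
tcp_pos: [0.6036, 0.0397, 0.1302]
ee_rot: [[0.197, -0.52, 0.831], [-0.98, -0.106, 0.166], [0.002, -0.847, -0.531]]
force: [-0.7, -0.0, -2.2]
grip_width: 0.0701
grip_force: 0.6
```

Request:
step_arm:
  commands:
    - [[0, 0.019, 0.009], [0, 0, 0]]
    - [[0, 0.019, 0.009], [0, 0, 0]]
    - [[0, 0.019, 0.009], [0, 0, 0]]
    - [[0, 0.019, 0.009], [0, 0, 0]]
    - [[0, 0.019, 0.009], [0, 0, 0]]

```text
t: 14.92
tcp_pos: [0.6017, 0.0397, 0.1179]
ee_rot: [[0.197, -0.521, 0.83], [-0.98, -0.105, 0.166], [0.001, -0.847, -0.532]]
force: [-2.8, -0.5, -0.6]
grip_width: 0.0704
grip_force: 0.8
```

Request:
step_arm:
  commands:
    - [[0, 0.019, 0.009], [0, 0, 0]]
    - [[0, 0.019, 0.009], [0, 0, 0]]
    - [[0, 0.019, 0.009], [0, 0, 0]]
    - [[0, 0.019, 0.009], [0, 0, 0]]
    - [[0, 0.019, 0.009], [0, 0, 0]]

```text
t: 15.33
tcp_pos: [0.6013, 0.0393, 0.109]
ee_rot: [[0.197, -0.52, 0.831], [-0.98, -0.106, 0.166], [0.002, -0.848, -0.53]]
force: [-1.7, -0.3, -1.1]
grip_width: 0.07
grip_force: 0.9
```

```bash
python3 -c "
from h import *
log();st()"
```

```text
t 15.33 riser [-25.  -18.3 109. ] pitch 32.02 J [ -12.7  -31.4  -60.2    5.6   20.2 -103.4] F [-1.7 -0.3 -1.1] w 70.0 gf 0.8936470281332731
```

Request:
step_arm:
  commands:
    - [[0, 0.019, 0.009], [0, 0, 0]]
    - [[0, 0.019, 0.009], [0, 0, 0]]
    - [[0, 0.019, 0.009], [0, 0, 0]]
    - [[0, 0.019, 0.009], [0, 0, 0]]
    - [[0, 0.019, 0.009], [0, 0, 0]]

```text
t: 15.75
tcp_pos: [0.6001, 0.0391, 0.0986]
ee_rot: [[0.197, -0.52, 0.831], [-0.98, -0.106, 0.166], [0.002, -0.848, -0.53]]
force: [-1.4, 0.1, -1.1]
grip_width: 0.0699
grip_force: 1.0
```

Request:
step_arm:
  commands:
    - [[0, 0.015, 0.007], [0, 0, 0]]
    - [[0, 0.015, 0.007], [0, 0, 0]]
    - [[0, 0.015, 0.007], [0, 0, 0]]
    - [[0, 0.015, 0.007], [0, 0, 0]]
    - [[0, 0.015, 0.007], [0, 0, 0]]

```text
t: 16.17
tcp_pos: [0.5991, 0.0388, 0.0905]
ee_rot: [[0.197, -0.519, 0.832], [-0.98, -0.106, 0.166], [0.002, -0.848, -0.53]]
force: [-2.0, 0.7, -2.0]
grip_width: 0.0701
grip_force: 1.0
```

Request:
step_arm:
  commands:
    - [[0, 0.015, 0.006], [0, 0, 0]]
    - [[0, 0.015, 0.006], [0, 0, 0]]
    - [[0, 0.015, 0.006], [0, 0, 0]]
    - [[0, 0.015, 0.006], [0, 0, 0]]
    - [[0, 0, 0], [0, 0, 0]]

```text
t: 16.58
tcp_pos: [0.5979, 0.0386, 0.0839]
ee_rot: [[0.197, -0.52, 0.831], [-0.98, -0.106, 0.166], [0.002, -0.848, -0.53]]
force: [-0.7, 0.3, -1.8]
grip_width: 0.0703
grip_force: 0.7
```

```bash
python3 -c "
from h import *
log();st()"
```

```text
t 16.58 riser [-28.5 -18.4  83.9] pitch 32.03 J [ -13.   -28.9  -62.     1.4   20.4 -103.6] F [-0.7  0.3 -1.8] w 70.3 gf 0.6921057729050517
```

Keep lowering straight back along -v until the finger comes free.

Request:
step_arm:
  commands:
    - [[0, 0.015, 0], [0, 0, 0]]
    - [[0, 0.015, 0], [0, 0, 0]]
    - [[0, 0.015, 0], [0, 0, 0]]
    - [[0, 0.015, 0], [0, 0, 0]]
    - [[0, 0, 0], [0, 0, 0]]

```text
t: 17.0
tcp_pos: [0.5948, 0.038, 0.079]
ee_rot: [[0.197, -0.519, 0.832], [-0.98, -0.106, 0.166], [0.002, -0.848, -0.53]]
force: [-0.4, 0.5, -0.9]
grip_width: 0.07
grip_force: 1.0
```

Request:
step_arm:
  commands:
    - [[0, 0.015, 0], [0, 0, 0]]
    - [[0, 0.015, 0], [0, 0, 0]]
    - [[0, 0.015, 0], [0, 0, 0]]
    - [[0, 0.015, 0], [0, 0, 0]]
    - [[0, 0, 0], [0, 0, 0]]

```text
t: 17.42
tcp_pos: [0.5925, 0.0372, 0.0755]
ee_rot: [[0.197, -0.517, 0.833], [-0.98, -0.106, 0.166], [0.002, -0.849, -0.528]]
force: [0.7, 0.1, 1.3]
grip_width: 0.0698
grip_force: 0.6
```

```bash
python3 - <<'E'
from h import *
log();st()
im=get_image("top");cv2.imwrite("pics/t8.png",im);hsv=cv2.cvtColor(im,cv2.COLOR_BGR2HSV)
a=cv2.inRange(hsv,(0,0,125),(180,60,255));a[:130]=0;a[240:]=0;a[:,:285]=0;a[:,380:]=0
a=cv2.morphologyEx(a,cv2.MORPH_OPEN,np.ones((5,5)))
for c in cv2.findContours(a,cv2.RETR_EXTERNAL,2)[0]:
    if cv2.contourArea(c)>150: print(cv2.contourArea(c),cv2.minAreaRect(c));b=cv2.boxPoints(cv2.minAreaRect(c));print([inv(onz("top",q,.102)).tolist() for q in b])
E
```

```text
t 17.42 riser [-34.  -18.7  75.5] pitch 31.87 J [-1.340e+01 -2.900e+01 -6.330e+01  1.000e-01  2.080e+01 -1.038e+02] F [0.7 0.1 1.3] w 69.8 gf 0.5840536224945936
2982.0 ((337.32354736328125, 182.20587158203125), (69.74314880371094, 60.198204040527344), 77.47119140625)
[[64.5, 34.3, 102.0], [63.9, -80.5, 102.0], [-69.0, -77.9, 102.0], [-68.0, 35.5, 102.0]]
```

Request:
step_arm:
  commands:
    - [[0, 0, 0], [0, 0, 0]]
    - [[0, 0, 0], [0, 0, 0]]
    - [[0, 0, 0], [0, 0, 0]]
    - [[0, 0, 0], [0, 0, 0]]
  fingers: 0

```text
t: 17.8
tcp_pos: [0.5915, 0.0374, 0.0735]
ee_rot: [[0.197, -0.52, 0.831], [-0.98, -0.105, 0.166], [0.001, -0.847, -0.531]]
force: [-0.8, -0.0, -0.1]
grip_width: 0.0856
grip_force: 0.0
```

Request:
step_arm:
  commands:
    - [[0, 0, -0.1], [0, 0, 0]]
    - [[0, 0, -0.12], [0, 0, 0]]
    - [[0, 0, -0.12], [0, 0, 0]]
    - [[0, 0, -0.12], [0, 0, 0]]
    - [[0, 0, 0], [0, 0, 0]]

```text
t: 18.22
tcp_pos: [0.5535, 0.0293, 0.1001]
ee_rot: [[0.196, -0.517, 0.833], [-0.981, -0.106, 0.165], [0.003, -0.849, -0.528]]
force: [0.3, -0.7, 0.7]
grip_width: 0.0856
grip_force: 0.0
```

```bash
python3 -c "
from h import *
log();st();plan(W(-90,-18.5,230),RT(40,True),8)
from fit import ik
for X,Z,a in((-80,110,33),(-85,160,36),(-90,230,40)): print(ik(W(X,-18,Z),a))"
```

```text
t 18.22 riser [-73.9 -18.8 100.1] pitch 31.87 J [ -16.6  -43.9  -67.3   11.7   23.4 -105.8] F [ 0.3 -0.7  0.7] w 85.6 gf 0.0
turn [-0.0169 -0.0002  0.0003] n 8
[0.0, -0.127, -0.103]
[0.0, -0.125, -0.105]
[-0.0, -0.124, -0.107]
[-0.0, -0.122, -0.11]
[-0.0, -0.12, -0.112]
[-0.0, -0.118, -0.114]
[-0.0, -0.116, -0.116]
[-0.0, -0.114, -0.118]
[ 0.2515  0.3991  0.5166  0.1296  0.3041 -0.011   0.0659] 5.7815293165904835
(array([-16.8, -46.4, -66.1,  16.7,  23.3]), np.float64(0.0))
(array([-16.5, -49.5, -59.5,  29.4,  22.1]), np.float64(0.0))
(array([-15.8, -48.2, -48.5,  42.9,  20.4]), np.float64(0.0))
```

Request:
step_arm:
  commands:
    - [[0, -0.127, -0.103], [-0.0169, 0, 0]]
    - [[0, -0.125, -0.105], [-0.0169, 0, 0]]
    - [[0, -0.124, -0.107], [-0.0169, 0, 0]]
    - [[0, -0.122, -0.11], [-0.0169, 0, 0]]
    - [[0, -0.12, -0.112], [-0.0169, 0, 0]]

```text
t: 18.63
tcp_pos: [0.5439, 0.0279, 0.1801]
ee_rot: [[0.197, -0.592, 0.782], [-0.98, -0.12, 0.156], [0.002, -0.797, -0.604]]
force: [1.1, -0.3, 0.0]
grip_width: 0.0854
grip_force: 0.0
```

Request:
step_arm:
  commands:
    - [[0, -0.118, -0.114], [-0.0169, 0, 0]]
    - [[0, -0.116, -0.116], [-0.0169, 0, 0]]
    - [[0, -0.114, -0.118], [-0.0169, 0, 0]]
    - [[0, 0, 0], [0, 0, 0]]
    - [[0, 0, 0], [0, 0, 0]]

```text
t: 19.05
tcp_pos: [0.5391, 0.0266, 0.2301]
ee_rot: [[0.197, -0.63, 0.752], [-0.98, -0.129, 0.149], [0.003, -0.766, -0.643]]
force: [0.7, -0.2, 0.3]
grip_width: 0.0852
grip_force: 0.0
```

```bash
python3 - <<'E'
from h import *
st()
im=get_image("top");hsv=cv2.cvtColor(im,cv2.COLOR_BGR2HSV)
a=cv2.inRange(hsv,(0,0,125),(180,60,255));a[:130]=0;a[240:]=0;a[:,:285]=0;a[:,380:]=0
a=cv2.morphologyEx(a,cv2.MORPH_OPEN,np.ones((5,5)))
for c in cv2.findContours(a,cv2.RETR_EXTERNAL,2)[0]:
    if cv2.contourArea(c)>150: print(cv2.contourArea(c),cv2.minAreaRect(c));b=cv2.boxPoints(cv2.minAreaRect(c));print([inv(onz("top",q,.102)).tolist() for q in b])
o=cv2.imread("pics/top0.png")
for n,(x,y) in dict(salt=(225,165),garlic=(372,138)).items():
    d=cv2.absdiff(o[y:y+45,x:x+42],im[y:y+45,x:x+42]).max(2);print(n,(d>40).sum())
    r=cv2.matchTemplate(im[y-10:y+55,x-10:x+52],o[y+8:y+38,x+5:x+37],cv2.TM_CCOEFF_NORMED);print(cv2.minMaxLoc(r))
E
```

```text
t 19.05 riser [-88.5 -18.6 230.1] pitch 39.98 J [ -15.7  -46.5  -47.9   41.8   20.3 -108.3] F [ 0.7 -0.2  0.3] w 85.2 gf 0.0
3799.0 ((337.42938232421875, 182.18234252929688), (69.74312591552734, 60.41512680053711), 77.47119140625)
[[64.5, 34.3, 102.0], [63.9, -80.9, 102.0], [-69.0, -78.3, 102.0], [-68.0, 35.5, 102.0]]
salt 2
(-0.139991894364357, 0.9911381602287292, (0, 35), (15, 18))
garlic 0
(-0.429036945104599, 0.9953176975250244, (0, 29), (15, 18))
```

```bash
python3 -c "
from station import *
print(ticket.job_done())"
```

```text
the job is handed in; nothing more can be done
None
```

The job is handed in: the tin was turned right way up and measures flat on the riser with its lid on top, lid edge about 2 mm short of the back lip, salt shaker and garlic unmoved in the top view. The cutter inside the closed tin couldn't be seen, and no verdict was returned.

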